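# Set up a shaft on a matched pair of V-blocks on the tilted angle plate

### The arm

A 7-joint arm with a two-finger parallel gripper is mounted at the origin on the work surface. World frame = base frame: x ahead of the robot, y to its left, z up, the work surface at z = 0. Lengths are in m, angles in rad, forces in N, time in s.
With the tool pointing down it reaches from about 0.375 to 0.925 m from the base axis. Payload 3.1 kg.
Tool frame: the origin (TCP) lies between the finger pads; the fingertips stand 19 mm ahead of it and the grasp point (between the pads) is the TCP; z points along the fingers, y is the direction in which the jaws open and shut (so a half turn about z gives the same grasp; the last joint's range is limited). The gripper opens to 85 mm and grips with 20 to 120 N. Pads are 22 mm wide; open, the fingers measure 114 mm over their backs; the gripper's body (76 mm by 85 mm) begins 54 mm behind the grasp point. The pads swing forward as they close: fully open they stand 13 mm farther back than shut.
Start: joints at [-1.424, 0.383, 0.044, 1.598, -0.018, 1.161, -0.05], TCP at [0.158, 0.631, 0.25] pointing down, gripper open.
Joint ranges: [-2.61, 2.61], [-0.41, 2.15], [-1.48, 1.57], [0, 2.5], [-1.57, 4.71], [0.05, 1.97], [-2.85, 2.85]. Speed limits (rad/s): [2.79, 2.79, 3.14, 3.14, 3.14, 3.14, 3.14].

### API

Orientations are given as a unit quaternion [x, y, z, w].
In Python, from bench import move_ptp, movel, move_j, move_gripper, pause, inverse_kinematics, read_camera, camera_params, MotionError, sign_off, look_for, tip_of, read_time_s, read_qpos, read_joint_vel, read_effort, read_eef_pos, read_tcp_rot, read_ft_force, read_ft_torque, read_finger_gap gives the robot as it stands. Calls block until the motion is done:
- move_ptp(position, orientation): joint-space move of the TCP to a pose.
- movel(position, orientation=None, speed=0.15): straight line of the TCP; orientation=None keeps the orientation; speed is the mean speed in m/s.
- move_j(angles): joint-space move.
- move_gripper(opening, effort=None): finger opening in m; effort is the grip in N (None keeps the last); returns when the fingers have stopped.
- pause(seconds).
- inverse_kinematics(position, orientation): joint angles nearest the present ones, or None.
- read_camera(name): name is "side" or "top" or "wrist"; returns the picture (480x640x3 uint8, red, green, blue); there is no depth.
- camera_params(name): a dict with "K" (3x3 intrinsics, pixels), "camera_from_world" (4x4, takes a point from world to camera coordinates). Camera axes: x right, y down, z forward; pixel columns grow to the right and rows downward; lengths in m; the calibration is good to about 2 mm. A picture is of the moment at which its call begins: read the wrist's pose just before it. camera_params takes no time and is no camera call; for the wrist camera it gives the pose at the moment of the call.
A pose or a line that the arm cannot do raises MotionError and nothing moves.
- sign_off(): hands the job in, once; it reports no verdict.
Trained networks look in the newest picture that a camera, given by its name, has taken for a name from the list of things; names that differ only in an ending like _2 or _b are one class to them, and where a whole thing is asked for, a point or a joint stands for the part that bears it (a point fixed in the world has none). Each returns a list of dicts, best first, with "confidence" (0 to 1); they miss things now and then, are a little off and sometimes report something else, mostly with a low value. They report only what shows in the picture. A call takes as long as a camera call. They do not tell look-alikes from the thing itself.
- look_for(camera, name): "at" ([column, row] in pixels, amid what is visible of it).
- tip_of(camera, name): "at" ([column, row] in pixels: a listed point, or the origin of a listed thing).
Readings, each from a call of its own:
- read_time_s(): time.
- read_qpos(): joint angles.
- read_joint_vel(): joint speeds.
- read_effort(): joint torques, N m.
- read_eef_pos(): TCP position.
- read_tcp_rot(): TCP orientation.
- read_ft_force(): force on the tool from outside, world axes, zero at the start.
- read_ft_torque(): the same for the moment, N m.
- read_finger_gap(): finger opening in m.
Only numpy, scipy, OpenCV 4.12 (cv2) and the standard library are available. Lean on these libraries where they do the work, as an engineer would, in place of code of your own. Each camera call takes 0.05 s, during which the arm holds its last target. There are 200 camera calls.

### The job

Find the loose V-block that matches the one clamped on the tilted plate and set it gently on the plate beside it, flat, square and fully home against the stop rail along the plate's lower edge, grooves in line and with a gap of about 55 mm between the two blocks. Then lay the test shaft gently across both V grooves, about centred between the blocks, and leave it resting there. Do not shift the tilted plate, and leave the other V-blocks and the other things on the table where they are.

Things in the scene. Friction and masses are not known exactly. Their poses are not given: they have to be found in the camera images.
- work_plate: Dark plate of a tilting angle plate, 130 mm up the slope (x) by 180 mm wide (y), hinged along its lower edge, the one away from the robot. Origin: on the hinge axis, mid width; x up the slope (towards the robot), y along the hinge, z square to the plate. Upper surface at z = 18 mm. A steel stop rail runs along the lower edge, x = 0 to 10 mm, 10 mm above the surface.
- tilt (a joint): Slope of the plate in rad, 0 = level; about 0.42 to 0.60. The hinge is clamped stiffly and only slips if pushed hard.
- fixed_vblock: Steel V-block clamped on the plate against the rail. Size and groove as the matching block. Origin: centre of its underside, on the plate surface, 25 mm from the rail; axes as the plate's. A shaft in its groove has its centre line at x = 0, z = 39 mm. The partner's place is on its -y side, centres 90 mm apart. A clamp 20 mm wide, 18 mm high stands at its uphill side.
- vblock: The matching loose steel V-block: 50 mm across the groove (x), 35 mm along it (y), 40 mm high, 90 degree groove 30 mm wide and 15 mm deep; 0.4 kg. Stands groove up among the other two. Origin: centre of its underside. x runs across the groove, y along the groove, z up out of the groove.
- vblock_large: A larger loose steel V-block, not the match: 64 mm (x) by 45 mm (y) by 54 mm high. Leave it. Origin: centre of its underside. x runs across the groove, y along the groove, z up out of the groove.
- vblock_small: A smaller loose steel V-block, not the match: 38 mm (x) by 26 mm (y) by 29 mm high. Leave it. Origin: centre of its underside. x runs across the groove, y along the groove, z up out of the groove.
- shaft: Plain ground steel test shaft, 20 mm diameter, 150 mm long, 0.36 kg, lying level in a wooden rest. Origin: its centre; x is along its length (both ends are alike); it may have rolled about x.
- rest: Fixed wooden rest: foot 120 (x) by 50 (y) by 12 mm high; two uprights 12 mm thick at x = -50 and +50 mm, 52 mm high, with a 22 mm wide slot. The shaft lies along its x axis, centre line 48 mm above the table, free to be gripped between the uprights. Origin: centre of its underside.
- casting_a: Grey cast flange with a pipe stub, 62 mm square, 65 mm high; bystander. Origin: centre of its underside.
- casting_b: A second such casting; bystander. Origin: centre of its underside.
- ring_gauge: Steel ring gauge, 40 mm diameter, 14 mm high; bystander. Origin: centre of its underside.
- cup: White plastic cup, 68 mm diameter, 80 mm high; bystander. Origin: centre of its underside.
Things that resemble listed ones, but are neither listed nor needed, are in the scene too. What is shaped like the part that bears work_plate but orange or purple is not meant.

How it is judged:
On the way:
1. the matching V-block stands seated on the plate, home against the rail and let go, with the shaft not yet on it (x of vblock in the frame of fixed_vblock between -0.002 and 0.002 m and z of vblock in the frame of fixed_vblock between -0.002 and 0.002 m and y of vblock in the frame of fixed_vblock between -0.105 and -0.075 m and angle between the y axis of vblock and the y axis of fixed_vblock, either way round below 0.045 rad and angle between the z axis of vblock and the z axis of fixed_vblock, either way round below 0.045 rad and contact force between each of the fingers, shaft and vblock below 0.1 N), for 0.2 s.
At the end, for the whole second after the job is handed in: V-block beside the clamped one on the slope: within 2 mm of it up-slope (so on the rail) and in height, 90 mm (+-15) centre to centre, flat and square within 2.5 deg. Shaft at rest on both blocks: within 2.5 mm of the groove line, 2 deg of its direction, 20 mm of 45 mm from the clamped block (x of vblock in the frame of fixed_vblock between -0.002 and 0.002 m and z of vblock in the frame of fixed_vblock between -0.002 and 0.002 m and y of vblock in the frame of fixed_vblock between -0.105 and -0.075 m and angle between the y axis of vblock and the y axis of fixed_vblock, either way round below 0.045 rad and angle between the z axis of vblock and the z axis of fixed_vblock, either way round below 0.045 rad and x of shaft in the frame of fixed_vblock between -0.0025 and 0.0025 m and z of shaft in the frame of fixed_vblock between 0.0366 and 0.0416 m and y of shaft in the frame of fixed_vblock between -0.065 and -0.025 m and angle between the x axis of shaft and the y axis of fixed_vblock, either way round below 0.035 rad and contact force between shaft and vblock above 0.1 N and contact force between shaft and fixed_vblock above 0.1 N and linear speed of each of shaft, vblock below 0.01 m/s); the robot touches nothing.
It fails at once if the plate's slope or place is disturbed (clamped block moved over 4 mm) (distance of fixed_vblock from where it was at the start of the episode above 0.004 m).
It fails at once if the V-block is dropped or rammed onto the plate (over 60 N) (contact force between vblock and work_plate above 60 N).
It fails at once if the shaft is dropped or rammed onto a V-block (over 60 N) (contact force between shaft and vblock above 60 N or contact force between shaft and fixed_vblock above 60 N).
It fails at once if another V-block or a bystander is moved over 30 mm (distance of any of vblock_large, vblock_small, casting_a, casting_b, ring_gauge, cup from where it was at the start of the episode above 0.03 m).
It also fails if it takes over 61 s, if anything falls off the work surface, if the arm or the gripper's body presses on something with over 40 N, if the wrist force passes 120 N, or if a joint passes its speed limit or range.

## Working session

There is one attempt and no reset: what is moved stays moved. The work goes in short steps, each a Python script; the robot and the scene stay as the last script left them, time stands still between calls to the robot, and variables do not carry over. Pictures are saved under pics/ and viewed, about 8 in all and at most 12, crops included, and the job is handed in when it is done.

```bash
mkdir -p pics; ls; python3 - <<'E'
from bench import *
import cv2, numpy as np
for c in("top","side"):
    im=read_camera(c); cv2.imwrite(f"pics/{c}0.png",im[:,:,::-1])
    p=camera_params(c); print(c,p["K"].round(1).tolist(),p["camera_from_world"].round(4).tolist())
    for n in("work_plate","fixed_vblock","vblock","vblock_large","vblock_small","shaft","rest","casting_a","ring_gauge","cup"):
        print(n,[(np.round(d["at"]).astype(int).tolist(),round(d["confidence"],2)) for d in tip_of(c,n)[:4]])
print(read_time_s(),read_tcp_rot(),read_eef_pos())
E
```

```text
pics
top [[584.2, 0.0, 314.9], [0.0, 584.2, 236.5], [0.0, 0.0, 1.0]] [[-0.0034, -0.9998, 0.0212, -0.0803], [-0.9975, 0.0019, -0.0701, 0.4883], [0.07, -0.0213, -0.9973, 1.3462], [0.0, 0.0, 0.0, 1.0]]
work_plate [([523, 250], 0.84), ([386, 295], 0.8), ([150, 324], 0.76), ([290, 199], 0.69)]
fixed_vblock [([406, 307], 0.91), ([538, 277], 0.83), ([167, 346], 0.79), ([305, 211], 0.68)]
vblock [([172, 261], 0.85)]
vblock_large [([116, 243], 0.59), ([293, 202], 0.55)]
vblock_small [([137, 196], 0.8)]
shaft [([419, 224], 0.68), ([310, 211], 0.61)]
rest [([416, 227], 0.86), ([310, 210], 0.25)]
casting_a [([406, 147], 0.84), ([325, 135], 0.82)]
ring_gauge [([192, 216], 0.51)]
cup [([191, 144], 0.84), ([116, 244], 0.42)]
side [[533.9, 0.0, 313.0], [0.0, 533.9, 233.1], [0.0, 0.0, 1.0]] [[-0.9825, -0.1846, 0.0231, 0.464], [-0.1281, 0.5812, -0.8036, 0.1531], [0.1349, -0.7925, -0.5947, 1.2342], [0.0, 0.0, 0.0, 1.0]]
work_plate [([379, 370], 0.86), ([354, 152], 0.81), ([276, 249], 0.78), ([372, 212], 0.78)]
fixed_vblock [([387, 201], 0.91), ([401, 351], 0.78), ([374, 149], 0.68), ([290, 231], 0.67)]
vblock [([307, 348], 0.6), ([256, 193], 0.2)]
vblock_large [([275, 404], 0.64)]
vblock_small [([227, 375], 0.87)]
shaft [([324, 181], 0.73)]
rest [([319, 198], 0.62)]
casting_a [([221, 235], 0.77), ([254, 199], 0.67)]
ring_gauge [([255, 197], 0.7), ([261, 327], 0.68), ([277, 250], 0.35)]
cup [([188, 314], 0.62)]
1.1 [ 1.22063606e-01  9.92522280e-01  3.90227401e-06 -1.75845922e-05] [0.15750812 0.63064026 0.25026827]
```

View pics/top0.png

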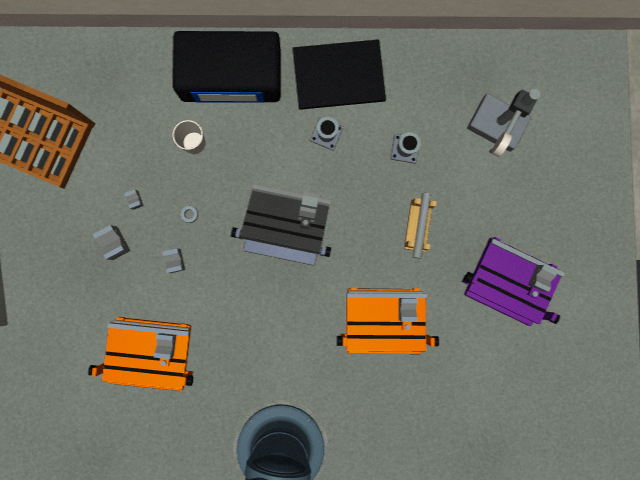

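View pics/side0.png

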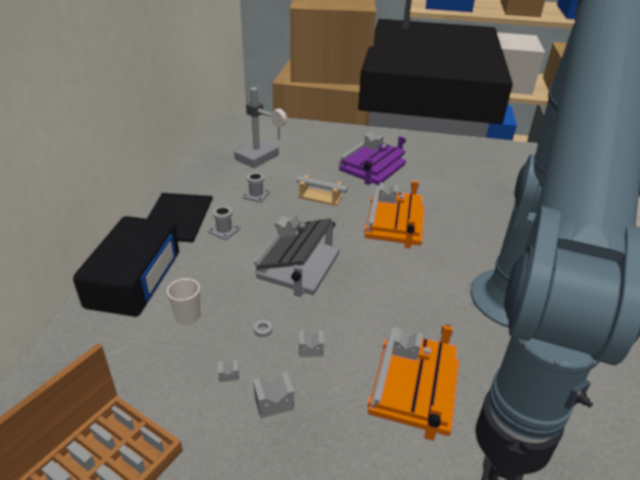

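The target is the dark plate at (285,225) in the top picture, with the clamped block at (309,205). The loose blocks are at (112,243) large, (173,261) match and (133,199) small. The shaft and rest are at (420,226).

```bash
cat > h.py <<'E'
from bench import *
import cv2, numpy as np
from scipy.spatial.transform import Rotation as R
def ray(P,px):
    K=np.array(P["K"]);T=np.array(P["camera_from_world"]);Rm=T[:3,:3]
    return -Rm.T@T[:3,3], Rm.T@np.linalg.inv(K)@np.array([px[0],px[1],1.])
def onz(P,px,z):
    c,d=ray(P,px); return c+d*(z-c[2])/d[2]
def proj(P,X):
    X=np.atleast_2d(X);T=np.array(P["camera_from_world"]);c=X@T[:3,:3].T+T[:3,3]
    u=c@np.array(P["K"]).T; return u[:,:2]/u[:,2:]
def tri(obs):
    A=np.zeros((3,3));b=np.zeros(3)
    for P,px in obs:
        c,d=ray(P,px);d/=np.linalg.norm(d);M=np.eye(3)-np.outer(d,d);A+=M;b+=M@c
    return np.linalg.solve(A,b)
def down(yaw): # tool z down, tool y axis (jaw) at world angle yaw
    y=np.array([np.cos(yaw),np.sin(yaw),0]);z=np.array([0,0,-1.]);return quat(y,z)
def quat(y,z):
    y=np.array(y)/np.linalg.norm(y);z=np.array(z)/np.linalg.norm(z)
    return R.from_matrix(np.c_[np.cross(y,z),y,z]).as_quat()
def snap(c,name):
    P=camera_params(c);im=read_camera(c);cv2.imwrite(f"pics/{name}.png",im[:,:,::-1]);np.savez(f"pics/{name}.npz",**{k:np.array(v) for k,v in P.items()});return P
E
python3 - <<'E'
from h import *
P=camera_params("top")
for n,px,z in(("vb",(173,258),.03),("large",(110,240),.04),("small",(133,199),.02),("shaft",(420,226),.048),("s1",(426,195),.048),("s2",(417,256),.048),("ring",(189,214),.01),
 ("plate_rail_l",(254,188),.03),("plate_rail_r",(329,197),.03),("fixed",(309,205),.06),("castA",(326,130),.06),("castB",(406,145),.06)): print(n,onz(P,px,z).round(3))
W=camera_params("wrist");T=W["camera_from_world"];t=R.from_quat(read_tcp_rot()).as_matrix()
cam=-T[:3,:3].T@T[:3,3];print(W["K"],"cam in tool",t.T@(cam-read_eef_pos()),(t.T@T[:3,:3].T).round(3))
E
```

```text
vb [0.438 0.245 0.03 ]
large [0.479 0.386 0.04 ]
small [0.576 0.341 0.02 ]
shaft [ 0.51  -0.322  0.048]
s1 [ 0.581 -0.337  0.048]
s2 [ 0.441 -0.314  0.048]
ring [0.542 0.213 0.01 ]
plate_rail_l [0.6  0.06 0.03]
plate_rail_r [ 0.579 -0.115  0.03 ]
fixed [ 0.557 -0.068  0.06 ]
castA [ 0.73  -0.107  0.06 ]
castB [ 0.695 -0.291  0.06 ]
[[342.34869747   0.         325.80604076]
 [  0.         342.34869747 242.87574716]
 [  0.           0.           1.        ]] cam in tool [ 0.07457571  0.00062292 -0.12182868] [[ 0.    -0.956 -0.294]
 [ 1.     0.     0.   ]
 [-0.    -0.294  0.956]]
```

```bash
python3 - <<'E'
from h import *
names=[("v_vb",(.45,.24,.24)),("v_plA",(.46,.06,.26)),("v_plB",(.46,-.10,.26)),("v_sh",(.49,-.31,.24))]
q=down(np.pi/2); print(q,[inverse_kinematics(p,q) is not None for _,p in names])
for n,p in names:
    move_ptp(p,q); P=snap("wrist",n)
    for o in ("vblock","fixed_vblock","shaft","work_plate"):
        if (n=="v_vb")==(o=="vblock"):
            print(n,o,[(np.round(d["at"],1).tolist(),round(d["confidence"],2)) for d in tip_of("wrist",o)[:3]])
    print(read_time_s(),read_eef_pos().round(4),read_qpos().round(2))
a=[cv2.imread(f"pics/{n}.png") for n,_ in names]
cv2.imwrite("pics/m1.png",a[0]);cv2.imwrite("pics/m2.png",a[1]);
E
```

```text
[3.061617e-17 1.000000e+00 0.000000e+00 0.000000e+00] [True, True, True, True]
v_vb vblock [([329.6, 192.9], 0.7), ([17.5, 312.8], 0.4)]
2.975 [0.4496 0.2415 0.24  ] [-0.87  0.13  0.32  1.95 -0.05  1.07  1.04]
v_plA fixed_vblock [([204.5, 293.6], 0.71)]
v_plA shaft []
v_plA work_plate [([582.4, 25.1], 0.95), ([10.6, 108.2], 0.92), ([248.2, 308.1], 0.85)]
3.9333 [0.4599 0.0624 0.2597] [-0.69  0.    0.47  2.04 -0.    1.11  1.36]
v_plB fixed_vblock [([358.9, 295.3], 0.92), ([110.6, 63.2], 0.75)]
v_plB shaft [([111.1, 266.4], 0.84)]
v_plB work_plate [([390.4, 311.4], 0.89), ([177.8, 104.1], 0.63), ([318.9, 403.7], 0.51)]
4.8167 [ 0.4604 -0.098   0.2599] [-0.51  0.01  0.65  2.03 -0.01  1.11  1.71]
v_sh fixed_vblock [([351.5, 12.5], 0.92), ([581.1, 274.0], 0.7)]
v_sh shaft [([307.5, 241.0], 0.8)]
v_sh work_plate [([53.5, 165.3], 0.91), ([588.5, 297.7], 0.78), ([401.5, 68.7], 0.62)]
5.875 [ 0.491  -0.3075  0.24  ] [-0.22  0.35  0.86  1.81 -0.29  1.11  2.32]
```

View pics/v_plA.png

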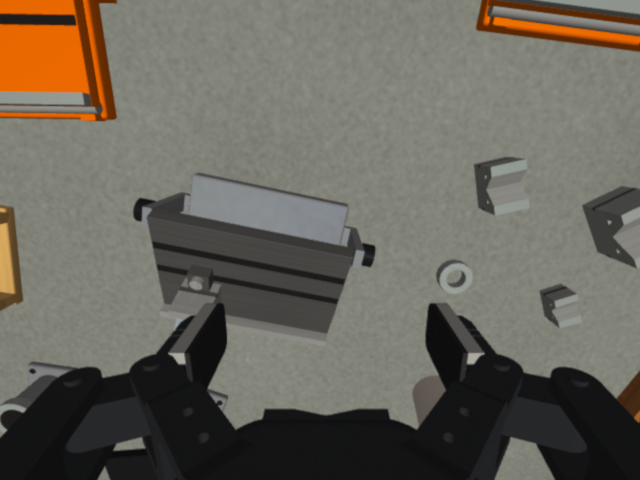

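View pics/v_vb.png

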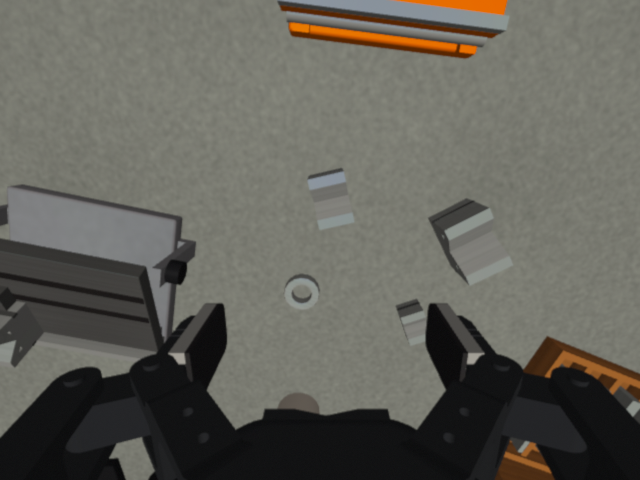

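```bash
python3 - <<'E'
from h import *
q=down(np.pi/2)
names=[("c_sh",(.56,-.32,.19)),("c_plB",(.60,-.10,.21)),("c_plA",(.60,.03,.21)),("c_vb",(.50,.245,.16))]
for n,p in names:
    move_ptp(p,q); pause(.15); P=snap("wrist",n); print(n,read_time_s())
a={n:cv2.imread(f"pics/{n}.png") for n,_ in names}
cv2.imwrite("pics/mm1.png",np.vstack([a["c_plA"][:300],a["c_plB"][:300]]))
cv2.imwrite("pics/mm2.png",np.vstack([a["c_sh"][:300],a["c_vb"][:300]]))
E
```

```text
c_sh 6.5167
c_plB 7.6167
c_plA 8.4
c_vb 9.5583
```

View pics/mm1.png

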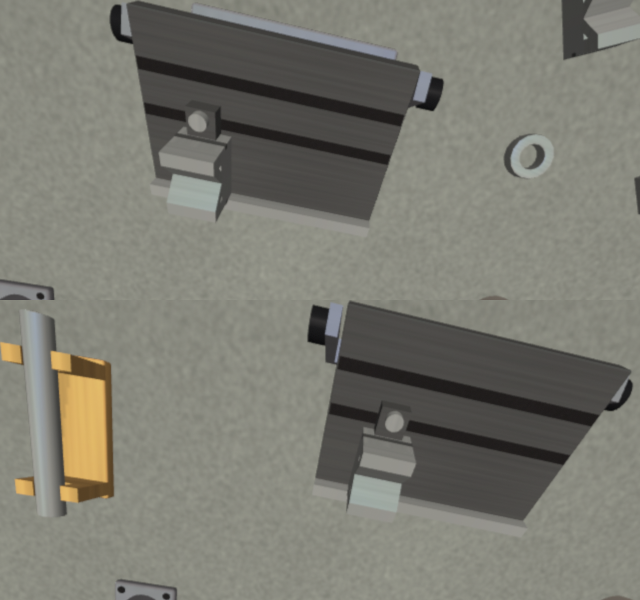

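View pics/mm2.png

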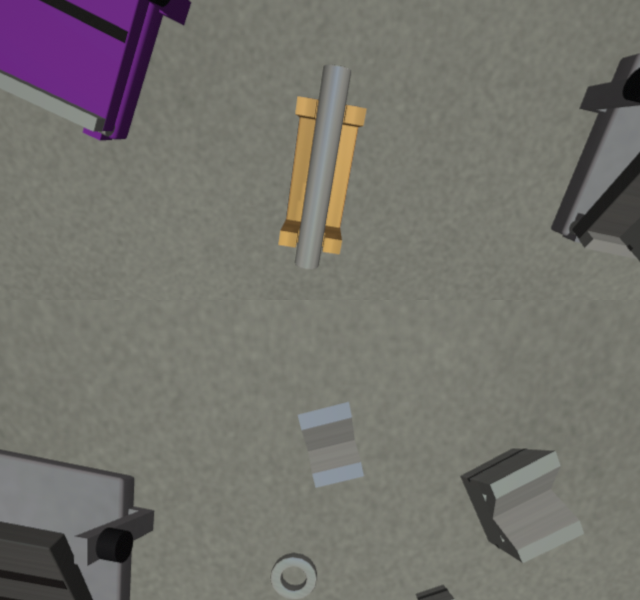

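The close views show the plate corners, the clamped block, the shaft axis ((337,67) to (307,267)) and the matching block's top outline ((298,114), (350,103), (363,176), (316,187)). Next I'll fit the plate pose and overlay the model.

```bash
cat > fit.py <<'E'
from h import *
from scipy.optimize import least_squares
L=lambda n:dict(np.load(f"pics/{n}.npz"))
def plateT(p):
    yaw,t=p[3],p[4]
    x=np.array([np.cos(yaw)*np.cos(t),np.sin(yaw)*np.cos(t),np.sin(t)]);y=np.array([-np.sin(yaw),np.cos(yaw),0])
    return np.c_[x,y,np.cross(x,y)],np.array(p[:3])
E
python3 - <<'E'
from fit import *
P=L("c_vb")
for z in(.04,):
    c=[onz(P,p,.04)[:2] for p in((298,114),(350,103),(363,176),(316,187))]
    c=np.array(c);print("vb corners",c.round(4).tolist(),"centre",c.mean(0).round(4),"len",[round(float(np.linalg.norm(c[i]-c[(i+1)%4])),4) for i in range(4)])
    g=c[1]-c[0]+c[2]-c[3];print("groove yaw",np.arctan2(g[1],g[0]))
P=L("c_sh");e=np.array([onz(P,p,.05)[:2] for p in((337,67),(307,267))]);d=e[0]-e[1];print("shaft",e.round(4).tolist(),e.mean(0).round(4),np.linalg.norm(d),np.arctan2(d[1],d[0]))
# plate
obs=[("c_plA",(135,3),(.13,.09,.018)),("c_plA",(419,67),(.13,-.09,.018)),("c_plB",(348,2),(.13,.09,.018)),("c_plB",(630,70),(.13,-.09,.018)),
("c_plA",(153,181),(.01,.09,.028)),("c_plA",(370,221),(.01,-.09,.028)),("c_plB",(317,182),(.01,.09,.028)),("c_plB",(527,223),(.01,-.09,.028)),
("c_plA",(366,234),(0,-.09,.028)),("c_plB",(523,236),(0,-.09,.028)),("c_plB",(314,193),(0,.09,.028)),]
PP={n:L(n) for n in("c_plA","c_plB","v_plA")}
def f(p):
    Rm,t=plateT(p);return np.concatenate([proj(PP[n],t+Rm@np.array(X))[0]-px for n,px,X in obs])
s=least_squares(f,[.59,-.03,.03,np.pi+.12,.5],loss="soft_l1");print(s.x.round(4),np.round(s.fun.reshape(-1,2),1).tolist())
np.save("plate.npy",s.x)
Rm,t=plateT(s.x)
ims=[]
for n,(u,v) in(("c_plA",(100,0)),("c_plB",(300,0))):
    im=cv2.imread(f"pics/{n}.png");k=2.4;u0=u if n=="c_plA" else 300
    im=cv2.resize(im[0:250,u0:u0+333],None,fx=k,fy=k,interpolation=cv2.INTER_CUBIC)
    def ln(X,c):
        q=(proj(PP[n],t+np.array(X)@Rm.T)-[u0,0])*k;cv2.polylines(im,[np.round(q).astype(int)],True,c,1)
    ln([(.13,.09,.018),(.13,-.09,.018),(0,-.09,.018),(0,.09,.018)],(0,0,255))
    ln([(.01,.09,.028),(.01,-.09,.028),(0,-.09,.028),(0,.09,.028)],(0,255,0))
    for xs in((.01,.02),(.05,.06)): ln([(a,b,.058) for a,b in((xs[0],.0275),(xs[1],.0275),(xs[1],.0625),(xs[0],.0625))],(255,255,0))
    cv2.imwrite(f"pics/ov_{n}.png",im)
E
```

```text
vb corners [[0.4126, 0.225], [0.406, 0.2594], [0.4534, 0.2693], [0.4609, 0.2363]] centre [0.4332 0.2475] len [0.035, 0.0485, 0.0338, 0.0497]
groove yaw 1.777721835686658
shaft [[0.4382, -0.3124], [0.5867, -0.3358]] [ 0.5125 -0.3241] 0.1503065666754611 2.985265226498691
[ 0.5755 -0.0225  0.0244  2.9383  0.4029] [[-1.9, -0.8], [1.8, 0.5], [1.6, 0.6], [-3.0, -2.4], [0.4, 0.6], [0.7, 3.7], [-1.3, -0.0], [0.3, 1.8], [1.6, -0.2], [-2.3, -2.1], [-0.2, -0.6]]
```

View pics/ov_c_plA.png

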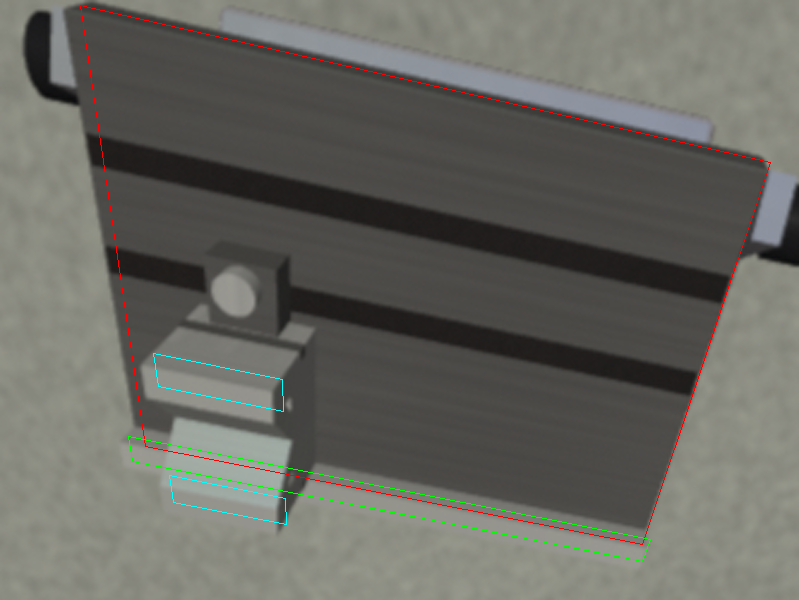

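```bash
python3 - <<'E'
from h import *
rows=[]
for n,o in(("c_plA",[(112,0),(385,35),(140,150),(335,180)]),("c_plB",[(325,0),(588,40),(305,150),(495,180)])):
    im=cv2.imread(f"pics/{n}.png")
    tl=[]
    for u,v in o:
        t=cv2.convertScaleAbs(cv2.resize(im[v:v+75,u:u+50],None,fx=4,fy=4,interpolation=cv2.INTER_CUBIC),alpha=1.4,beta=10);t[:,0]=(0,255,255)
        for i in range(0,50,10):cv2.line(t,(i*4,0),(i*4,6),(0,255,255),1)
        for i in range(0,75,10):cv2.line(t,(0,i*4),(6,i*4),(0,255,255),1)
        t[0]=(0,255,255);tl.append(t)
    rows.append(np.hstack(tl))
cv2.imwrite("pics/tiles.png",np.vstack(rows))
E
```

```text
(no output)
```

View pics/tiles.png

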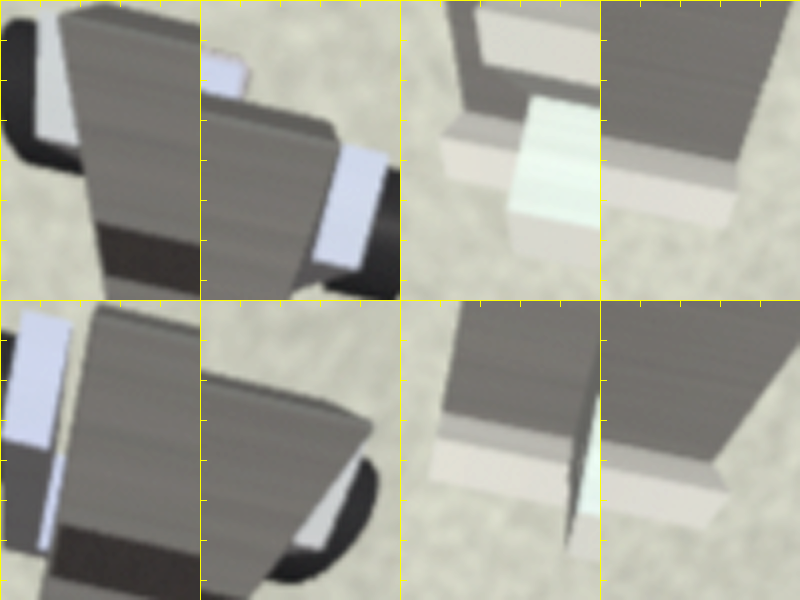

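```bash
python3 - <<'E'
from fit import *
H=.09
C={"ul":(.13,H,.018),"ur":(.13,-H,.018),"l1":(.01,H,.018),"l2":(.01,H,.028),"l3":(0,H,.028),"r1":(.01,-H,.018),"r2":(.01,-H,.028),"r3":(0,-H,.028)}
A=dict(ul=(127,3.75),ur=(419,70.75),l1=(155.5,177.25),l2=(150.5,183.75),l3=(151.5,193.75),r1=(369,220.25),r2=(370,228),r3=(367.5,237))
B=dict(ul=(348.75,2),ur=(631,71.75),l1=(315.75,178),l2=(314,184.5),l3=(312.5,194.5),r1=(523,220),r2=(527,227.5),r3=(523,237))
fb=[((.06,-.0175,.058),(213.75,162.5)),((.06,.0175,.058),(158.9,152)),((.05,-.0175,.058),(213.75,175.8)),((.05,.0175,.058),(160,165.5)),((.02,.0175,.058),(167,202)),((.01,.0175,.058),(168,210))]
PA,PB=L("c_plA"),L("c_plB")
def f(p):
    Rm,t=plateT(p);pr=lambda P,X:proj(P,t+Rm@np.array(X))[0]
    return np.concatenate([pr(PA,C[k])-A[k] for k in A]+[pr(PB,C[k])-B[k] for k in B]+[pr(PA,np.array(X)+[0,p[5],0])-u for X,u in fb])
s=least_squares(f,[.59,-.03,.03,np.pi-.15,.5,.045],loss="soft_l1");print(s.x.round(4),"\n",np.round(s.fun.reshape(-1,2),1).tolist())
np.save("plate.npy",s.x)
Rm,t=plateT(s.x);print(Rm.round(3))
F=t+Rm@[.035,s.x[5],.018];print("fixed",F)
Q=quat(Rm[:,1],-Rm[:,2]);q2=quat(Rm[:,0],-Rm[:,2])
for d in(.025,.06,.12):
    X=t+Rm@np.array([.035,s.x[5]-.09,.018+d]);Y=t+Rm@np.array([.035,s.x[5]-.045,.018+.039+d-.025])
    for nm,p,q in(("vb",X,Q),("vb-",X,quat(-Rm[:,1],-Rm[:,2])),("sh",Y,q2),("sh-",Y,quat(-Rm[:,0],-Rm[:,2]))):
        j=inverse_kinematics(p,q);print(d,nm,p.round(3),None if j is None else np.round(j,2))
E
```

```text
[ 0.5765 -0.0237  0.0274  2.9355  0.4262  0.0455] 
 [[-0.2, -0.5], [1.8, 0.1], [0.6, 0.2], [-0.2, 0.1], [0.7, 0.5], [0.3, 0.2], [-0.5, -0.2], [-1.2, -0.3], [-0.5, 1.7], [0.5, -0.8], [-0.3, -0.2], [0.1, -0.2], [-0.3, 0.1], [0.0, 0.6], [0.3, 0.4], [-2.4, -0.1], [-0.4, -0.1], [-0.1, -0.8], [0.1, -0.1], [0.9, -0.6], [-0.5, -0.3], [0.2, 2.7]]
[[-0.891 -0.205  0.405]
 [ 0.186 -0.979 -0.085]
 [ 0.413  0.     0.911]]
fixed [ 0.54325053 -0.06324125  0.05822433]
0.025 vb [0.572 0.023 0.081] [-0.84  1.26  1.36  1.64 -1.05  1.72 -1.05]
0.025 vb- [0.572 0.023 0.081] [-0.56  0.8   0.72  1.63 -0.55  1.38  1.72]
0.025 sh [ 0.568 -0.022  0.094] [ 0.29  0.69 -0.39  1.58  0.14  1.33  2.81]
0.025 sh- [ 0.568 -0.022  0.094] [-0.65  0.92  0.99  1.63 -0.7   1.48  0.35]
0.06 vb [0.586 0.02  0.113] [-0.82  1.21  1.36  1.59 -1.01  1.75 -1.08]
0.06 vb- [0.586 0.02  0.113] [-0.55  0.79  0.74  1.58 -0.53  1.44  1.7 ]
0.06 sh [ 0.582 -0.025  0.126] [ 0.29  0.67 -0.39  1.53  0.13  1.39  2.81]
0.06 sh- [ 0.582 -0.025  0.126] [-0.64  0.91  1.02  1.58 -0.68  1.54  0.34]
0.12 vb [0.61  0.015 0.167] [-0.77  1.14  1.36  1.49 -0.94  1.8  -1.13]
0.12 vb- [0.61  0.015 0.167] [-0.54  0.76  0.76  1.48 -0.51  1.55  1.68]
0.12 sh [ 0.607 -0.031  0.18 ] [ 0.29  0.66 -0.39  1.43  0.12  1.51  2.82]
0.12 sh- [ 0.607 -0.031  0.18 ] [-0.62  0.89  1.05  1.48 -0.66  1.64  0.31]
```

The fit is good to about 0.5 px: slope 0.426, clamped block at y = 45.5 mm on the plate, and every pose reachable. Picking up the block.

```bash
python3 - <<'E'
from fit import *
p=np.load("plate.npy");Rm,t=plateT(p)
q=down(1.7777);c=np.array([.4332,.2475,0])
move_gripper(.065); move_ptp(c+[0,0,.12],q); movel(c+[0,0,.0235],speed=.1)
print("f",read_ft_force().round(1),read_eef_pos().round(4))
move_gripper(.02,60); print("gap",read_finger_gap(),"f",read_ft_force().round(1))
movel(c+[0,0,.14],speed=.15)
print("gap",read_finger_gap(),"f",read_ft_force().round(1),read_time_s())
Q=quat(-Rm[:,1],-Rm[:,2])
w=lambda x,y,z:t+Rm@np.array([x,y,z])
yb=p[5]
move_ptp(w(.042,yb-.09,.018+.0235+.10),Q)
print(read_eef_pos().round(4),w(.042,yb-.09,.1415).round(4),"gap",read_finger_gap(),"f",read_ft_force().round(1),read_time_s())
movel(w(.042,yb-.09,.018+.0235+.03),speed=.1)
snap("wrist","hold");snap("side","hold_s");print(read_time_s(),read_ft_force())
a=cv2.imread("pics/hold.png");b=cv2.imread("pics/hold_s.png")
cv2.imwrite("pics/hold2.png",np.vstack([a[100:400,100:540],cv2.resize(b[200:310,230:390],(440,302))]))
E
```

```text
f [0.1 0.7 0.5] [0.4339 0.2478 0.0241]
gap 0.03415524938061441 f [-0.2  0.3  5.9]
gap 0.034062466446211866 f [-0.5 -0.8 -4.4] 12.725
[0.6051 0.0184 0.1725] [0.6054 0.0157 0.1736] gap 0.03396105251946826 f [-0.3  1.5 -4.6] 13.8417
14.7917 [ 0.16078082  0.1731196  -4.37434801]
```

View pics/hold2.png

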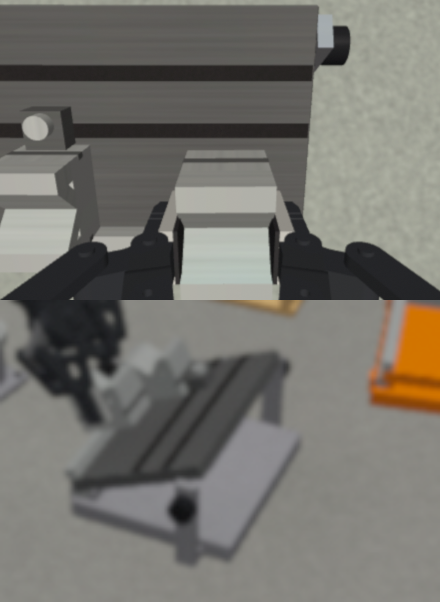

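The block is held square and in line above its place on the plate. Lowering it under force watch, then sliding it to the rail.

```bash
python3 - <<'E'
from fit import *
p=np.load("plate.npy");Rm,t=plateT(p);yb=p[5]
w=lambda x,z,y=yb-.09:t+Rm@np.array([x,y,z])
loc=lambda:Rm.T@(read_eef_pos()-t)
F0=read_ft_force();df=lambda:Rm.T@(read_ft_force()-F0)
x,z=.042,.018+.0235+.03
z=.018+.0235+.008;movel(w(x,z),speed=.05);pause(.15);print(loc().round(4),df().round(1))
for i in range(16):
    z-=.001;movel(w(x,z),speed=.03);f=df()
    if f[2]>5:break
print("touch",i,z,loc().round(4),f.round(1),read_time_s())
for i in range(16):
    x-=.001;movel(w(x,z),speed=.03);f=df()
    if f[0]>9:break
print("rail",i,x,loc().round(4),f.round(1),read_time_s(),read_finger_gap())
E
```

```text
[ 0.0418 -0.0444  0.0499] [-0.4 -0.9 -0.9]
touch 5 0.04349999999999999 [ 0.0418 -0.0445  0.0448] [ 2.  -0.8  6.9] 17.0333
rail 8 0.032999999999999995 [ 0.0353 -0.0443  0.0447] [ 9.2 -0.4 11.2] 19.2833 0.03385701468133844
```

```bash
python3 - <<'E'
from fit import *
p=np.load("plate.npy");Rm,t=plateT(p);yb=p[5]
w=lambda x,z,y=yb-.09:t+Rm@np.array([x,y,z])
loc=lambda:Rm.T@(read_eef_pos()-t)
g=np.array([0,0,-4.9]);df=lambda:Rm.T@(read_ft_force()-g)
x,z=.033,.0435
for i in range(6):
    x-=.001;movel(w(x,z),speed=.03);pause(.1);f=df();print(loc().round(4),f.round(1))
    if f[0]>15:break
for i in range(3):
    z-=.001;movel(w(x,z),speed=.03);pause(.1);f=df();print("z",loc().round(4),f.round(1))
    if f[2]>18:break
print(read_time_s(),read_ft_torque().round(2))
snap("wrist","seat");snap("side","seat_s")
a=cv2.imread("pics/seat.png");b=cv2.imread("pics/seat_s.png")
cv2.imwrite("pics/seat2.png",np.vstack([a[100:400,100:540],cv2.resize(b[200:310,230:390],(440,302))]))
E
```

```text
[ 0.0352 -0.0443  0.0447] [11.3  0.8 11.7]
[ 0.0351 -0.0443  0.0447] [14.4 -1.4 13.7]
[ 0.0351 -0.0443  0.0448] [16.4 -1.2 14.6]
z [ 0.0351 -0.0443  0.0448] [17.5 -1.1 17.1]
z [ 0.0351 -0.0442  0.0447] [18.3  0.1 20.8]
21.0333 [ 0.51  2.86 -0.06]
```

View pics/seat2.png

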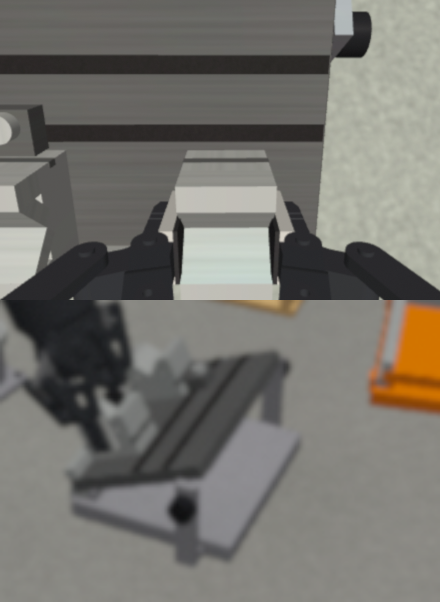

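```bash
python3 - <<'E'
from fit import *
p=np.load("plate.npy");Rm,t=plateT(p);yb=p[5]
w=lambda x,z,y=yb-.09:t+Rm@np.array([x,y,z])
move_gripper(.042);move_gripper(.06);print(read_ft_force().round(1),read_finger_gap(),read_time_s())
l=Rm.T@(read_eef_pos()-t);print(l)
movel(w(l[0],.15,l[1]),speed=.12)
move_ptp((.62,-.02,.24),down(np.pi/2));pause(.3)
P=snap("wrist","after");print(read_time_s())
im=cv2.imread("pics/after.png")
k=2.4;u0,v0=int(proj(P,w(.06,.03,0))[0][0]-166),0
im=cv2.resize(im[v0:v0+250,u0:u0+333],None,fx=k,fy=k,interpolation=cv2.INTER_CUBIC)
for c in(yb,yb-.09):
  for xs in((.01,.02),(.05,.06)):
    X=np.array([(a,c+b,.058) for a,b in((xs[0],-.0175),(xs[1],-.0175),(xs[1],.0175),(xs[0],.0175))])
    cv2.polylines(im,[np.round((proj(P,t+X@Rm.T)-[u0,v0]+.5)*k).astype(int)],True,(255,255,0) if c==yb else (0,255,0),1)
cv2.imwrite("pics/after2.png",im)
E
```

```text
[-0.3  0.5 -0.4] 0.059868858361330476 21.7
[ 0.02994758 -0.04441688  0.04117352]
23.5917
```

View pics/after2.png

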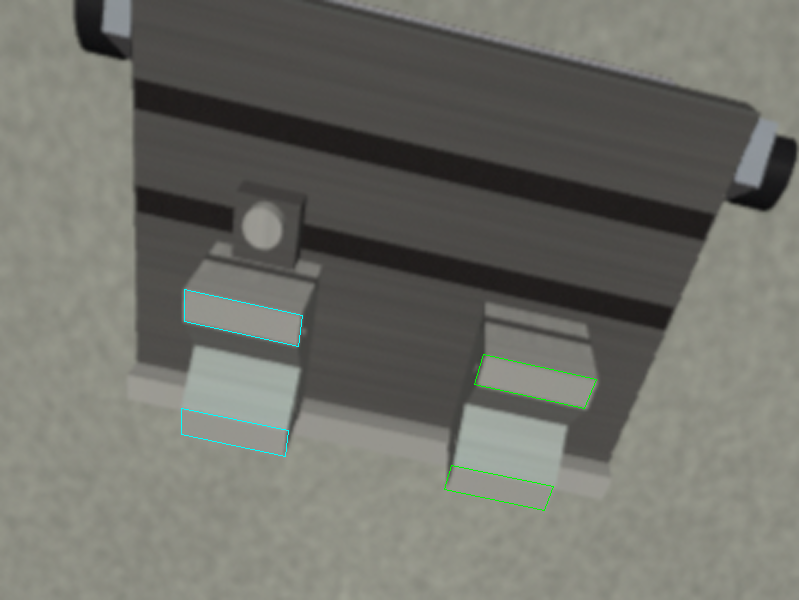

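The overlays match both blocks, so the partner is home and square. Now the shaft.

```bash
python3 - <<'E'
from fit import *
p=np.load("plate.npy");Rm,t=plateT(p);yb=p[5]
w=lambda x,z,y=yb-.045:t+Rm@np.array([x,y,z])
loc=lambda:Rm.T@(read_eef_pos()-t)
q=down(2.9853-np.pi/2);c=np.array([.5125,-.3241,0])
move_gripper(.05);move_ptp(c+[0,0,.14],q);movel(c+[0,0,.048],speed=.1);pause(.2)
print(read_eef_pos().round(4),read_ft_force().round(1))
move_gripper(.005,50);e=read_eef_pos();print("gap",read_finger_gap(),e.round(4),read_ft_force().round(1))
movel(c+[0,0,.17],speed=.12);print("gap",read_finger_gap(),read_ft_force().round(1),read_time_s())
Q=quat(-Rm[:,0],-Rm[:,2]);move_ptp(w(.035,.16),Q);pause(.2)
print(loc().round(4),read_finger_gap(),read_time_s())
F0=read_ft_force();df=lambda:Rm.T@(read_ft_force()-F0)
z=.066;movel(w(.035,z),speed=.08);pause(.2);print(loc().round(4),df().round(1),read_ft_torque().round(2))
for i in range(14):
    z-=.001;movel(w(.035,z),speed=.03);f=df();print(loc().round(4)[[0,2]],f.round(1))
    if f[2]>4 or abs(f[0])>8:break
print(read_time_s(),read_finger_gap(),read_ft_torque().round(2))
E
```

```text
[ 0.513  -0.3244  0.0488] [ 0.2  0.  -0.1]
gap 0.01878320179088808 [ 0.5127 -0.3244  0.0485] [ 0.  -0.2  2.9]
gap 0.018419609301254813 [-0.3 -0.2 -4.4] 27.95
[0.0351 0.0016 0.1602] 0.01873118670726903 29.8333
[0.0348 0.0006 0.0665] [ 0.9 -1.5 -0.1] [-0.14 -0.72  0.01]
[0.035  0.0649] [-0.3 -1.1 -0.3]
[0.0351 0.0639] [-0.1 -0.   0. ]
[0.0351 0.0629] [ 0.2 -0.6 -0.4]
[0.035  0.0619] [ 0.4 -1.7 -1.1]
[0.035  0.0614] [ 0.2 -0.8  2. ]
[0.035  0.0613] [ 2.2 -1.   7.3]
32.8583 0.018094505846305474 [ 0.05 -0.17 -0.05]
```

```bash
python3 - <<'E'
from fit import *
p=np.load("plate.npy");Rm,t=plateT(p);yb=p[5]
w=lambda x,z,y=yb-.045:t+Rm@np.array([x,y,z])
loc=lambda:Rm.T@(read_eef_pos()-t)
G=np.array([-.3,-.2,-4.4]);df=lambda:Rm.T@(read_ft_force()-G)
z=.060
for i in range(4):
    print(loc().round(4)[[0,2]],df().round(1),(Rm.T@read_ft_torque()).round(2))
    if df()[2]>15:break
    z-=.001;movel(w(.035,z),speed=.03);pause(.1)
P=snap("wrist","sh1");S=snap("side","sh1s");print(read_time_s())
a=cv2.imread("pics/sh1.png");b=cv2.imread("pics/sh1s.png")
u,v=proj(S,w(.035,.058))[0].astype(int);print(u,v)
cv2.imwrite("pics/sh2.png",np.vstack([a[60:360,100:540],cv2.resize(b[v-50:v+50,u-73:u+73],(440,300),interpolation=cv2.INTER_CUBIC)]))
E
```

```text
[0.035  0.0613] [ 2.5 -0.2  8.6] [-0.1   0.15 -0.01]
[0.035  0.0612] [ 3.8 -0.8 11.1] [-0.19 -0.05 -0.  ]
[0.035  0.0612] [ 5.  -1.1 14.5] [-0.24 -0.23 -0.04]
[0.035  0.0612] [ 6.5 -1.3 16.8] [-0.32 -0.43 -0.01]
34.0083
275 229
```

View pics/sh2.png

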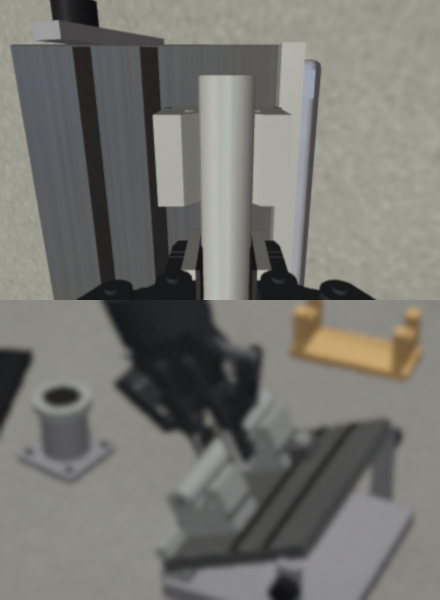

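The shaft sits in the groove, parallel to the lands, with firm contact. I'll ease the load, release, retreat, check numerically and hand in.

```bash
python3 - <<'E'
from fit import *
p=np.load("plate.npy");Rm,t=plateT(p);yb=p[5]
w=lambda x,z,y=yb-.045:t+Rm@np.array([x,y,z])
movel(w(.035,.060),speed=.03);pause(.1);print(read_ft_force().round(1))
move_gripper(.026);move_gripper(.045);print("gap",read_finger_gap(),read_ft_force().round(1))
l=Rm.T@(read_eef_pos()-t);movel(w(l[0],.16,l[1]),speed=.1);print(read_ft_force().round(1),read_time_s())
move_ptp((.62,-.02,.25),down(np.pi/2));pause(.4)
P=snap("wrist","fin")
print("shaft",[(np.round(d["at"],1).tolist(),round(d["confidence"],2)) for d in tip_of("wrist","shaft")[:3]],"expect",proj(P,w(.035,.057)).round(1))
print("vb",[(np.round(d["at"],1).tolist(),round(d["confidence"],2)) for d in tip_of("wrist","vblock")[:3]],"expect",proj(P,w(.035,.018,yb-.09)).round(1))
print("fixed",[(np.round(d["at"],1).tolist(),round(d["confidence"],2)) for d in tip_of("wrist","fixed_vblock")[:3]],"expect",proj(P,w(.035,.018,yb)).round(1))
# shaft axis edges vs. model: bright-region differences against the picture before the shaft
g=cv2.cvtColor(cv2.imread("pics/fin.png"),cv2.COLOR_BGR2GRAY).astype(float)
for y in(yb-.045-.03,yb-.045-.015,yb-.045,yb-.03,yb-.015):
    xs=np.arange(-.02,.02,.0005);u=proj(P,np.array([w(.035+a,.057,y) for a in xs])).astype(np.float32)
    v=cv2.remap(g.astype(np.float32),u[None,:,0].copy(),u[None,:,1].copy(),cv2.INTER_LINEAR)[0]
    print(round(float(y),3),v[::4].astype(int).tolist())
print(read_time_s())
E
```

```text
[ 1.8 -0.3  6. ]
gap 0.04532533745440189 [-0.   1.1 -0.1]
[-0.1 -0.1  0.1] 36.075
shaft [([320.6, 168.9], 0.68), ([377.9, 156.9], 0.42)] expect [[322.1 167.3]]
vb [([376.0, 157.5], 0.57)] expect [[375.7 156.5]]
fixed [([275.9, 131.2], 0.9), ([28.6, 105.1], 0.55)] expect [[275.8 134.8]]
-0.029 [148, 149, 156, 165, 139, 117, 138, 153, 164, 164, 166, 170, 163, 153, 139, 108, 84, 108, 148, 149]
-0.014 [143, 142, 147, 149, 131, 116, 136, 153, 165, 165, 166, 170, 163, 155, 141, 109, 74, 72, 75, 75]
0.001 [145, 145, 148, 148, 130, 114, 135, 152, 165, 164, 167, 170, 165, 157, 143, 110, 76, 73, 75, 76]
0.016 [141, 142, 147, 148, 126, 113, 134, 152, 165, 164, 168, 172, 166, 157, 145, 113, 77, 75, 76, 76]
0.031 [149, 149, 157, 167, 142, 113, 132, 151, 165, 164, 167, 172, 167, 159, 146, 115, 84, 109, 149, 149]
38.0333
```

```bash
python3 -c "
from bench import *
print(sign_off(),read_time_s())"
```

```text
the job is handed in; nothing more can be done
the job is handed in; nothing more can be done
```

The job is done and handed in at about 38 s, well inside the 61 s limit. No verdict is reported, so the results below rest on my own checks.

**V-block:** I lowered the matching block onto the dark plate and slid it against the stop rail. It stood firm at about 18 N towards the rail and 21 N onto the plate, and I then released it. Before the shaft went on, an overlay of the expected position matched both blocks' top faces within about a pixel, at 90 mm centre to centre.

**Shaft:** I laid it in both grooves with at most about 17 N and let go. In the last picture the shaft runs straight along the expected groove line at five points along it. The detected shaft, V-block and clamped-block origins lay about 2, 1 and 4 px from where they should be. The wrist force was back to about 0 after I retreated.

**Disagreement:** The measured contact heights were 2–4 mm (block about 2.7 mm, shaft about 3.7 mm) above the camera-based estimate. The calibration is only good to about 2 mm, so I went by contact force instead. I did not view a picture after the final release; that check was by numbers only. I also did not measure the other V-blocks or the bystanders at the end.

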